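# Roll a vial under the sprung catch with a paddle

### The arm

A 7-joint arm with a two-finger parallel gripper is mounted at the origin on a cart in front of the work surface, level with it; the furniture and walls round the work are solid. World frame = base frame: x ahead of the robot, y to its left, z up, the work surface at z = 0. Lengths are in mm, angles in rad, forces in N, time in s.
With the tool pointing down it reaches from about 400 to 875 mm from the base axis. Payload 4.4 kg.
Tool frame: the origin (TCP) lies at the very end of the fingers, on their centre line; the grasp point (between the pads) lies 19 mm behind it; y points along the fingers, x is the direction in which the jaws open and shut, and the axes are right-handed (so a half turn about y gives the same grasp; the last joint's range is limited). The gripper opens to 85 mm and grips with 20 to 120 N. Pads are 22 mm wide; open, the fingers measure 114 mm over their backs; the gripper's body (76 mm by 85 mm) begins 54 mm behind the grasp point. The pads swing forward as they close: fully open they stand 13 mm farther back than shut.
Start: joints at [-1.208, 0.628, 0.038, 1.517, -0.027, 0.996, -0.02], TCP at [270.236, 591.177, 231.313] pointing down, gripper open.
Joint ranges: [-3.06, 3.06], [-0.37, 2.12], [-1.25, 1.32], [0.18, 2.47], [-1.1, 4.24], [0.23, 1.98], [-2.94, 2.94]. Speed limits (rad/s): [2.57, 2.57, 3.14, 3.14, 3.14, 3.14, 3.14].

### API

Orientations are given as [roll, pitch, yaw] about the fixed x, y, z axes, in that order (R = Rz(yaw) Ry(pitch) Rx(roll)).
In Python, from cell import ctrl, get_image, nets gives the robot as it stands. The module is installed in compiled form; this text tells all that it offers.
- The arm moves only by the tool step_arm, never from a script. Its argument "moves" is text: rows parted by semicolons, each of 7 numbers parted by spaces: the shift along the tool's x, y, z normalised to -1 to 1, where 1 is 0.05 m, then the turn, a rotation vector about the tool's x, y, z normalised to -1 to 1, where 1 is 0.12 rad, then the opening, from 0 (shut) to 1 (fully open). A call has 1 to 20 rows; each row shifts and turns the commanded pose from where the row before left it, along the tool's axes as they then stand; what a row does not reach is not made up. A row lasts 1/10 s, in which the tool goes at most 50 mm and 8.59 degrees, less where a joint would pass 70% of its speed; a pose out of reach is approached as far as the arm can. A call with a number of a shift or a turn outside -1 to 1 is refused whole. A call with a gripper value outside its range is refused whole. The fingers move at their own pace and stop on an object; the grip force is fixed at half the most. Time passes only in rows, so rows that do not move let the fingers close. It gives the time, the measured TCP pose, the force and the opening at its end, in the units of the state.
- ctrl.read_state(): the state, without advancing time (a new reading comes with each control period).
- get_image(name): name is "scene" or "side" or "wrist"; returns a dict with "color" (384x512x3 uint8, blue, green, red), "vertical_fov" (degrees; the focal length in pixels is half the picture's height over the tangent of half this angle, whatever the lens; pixels are square), "cx", "cy" (the principal point, pixels), "R" (3x3) and "t" (3): a world point X has camera coordinates R X + t; the wrist camera has in their place "T_tool_cam" (4x4, takes a point from camera to tool coordinates, whose origin is the TCP and whose axes are the tool frame's). Camera axes: x right, y down, z forward; pixel columns grow to the right and rows downward; lengths in mm; the calibration is good to about 2 mm. A picture is of the moment at which its call begins: read the wrist's pose just before it. There is no depth.
- ctrl.finish_job(): hands the job in, once; it reports no verdict.
Trained networks look in a picture, given as the dict that the camera call returned (one of the last four; its "shot" number tells which), for a name from the list of things; names that differ only in an ending like _2 or _b are one class to them, and where a whole thing is asked for, a point or a joint stands for the part that bears it (a point fixed in the world has none). Each returns a list of dicts, best first, with "conf" (0 to 1); they miss things now and then, are a little off and sometimes report something else, mostly with a low value. They report only what shows in the picture. A call takes as long as a camera call. They do not tell look-alikes from the thing itself.
- nets.find_in(picture, target): "position" ([x, y, z] in mm, in world coordinates, good to about 4 mm: the middle of the surface that is visible of it).
- nets.cut_out(picture, target): "pixels" (384x512 bool, what is visible of it).
- nets.place_of(picture, target): "position" ([x, y, z] in mm, in world coordinates, good to about 4 mm: a listed point, or the origin of a listed thing).
The state is a dict: "clock": time; "qpos": joint angles; "qd": joint speeds; "tau": joint torques, N m; "eef_pos": TCP position; "tool_rot": TCP orientation; "force": force on the tool from outside, world axes, zero at the start; "torque": the same for the moment, N m; "width": finger opening in mm.
Only numpy, scipy, OpenCV 4.12 (cv2) and the standard library are available. Lean on these libraries where they do the work, as an engineer would, in place of code of your own. Each camera call takes 0.05 s, during which the arm holds its last target.

### The job

Take the paddle out of its holder and with its blade gently roll the vial that lies in the track along to the far end, until it snaps in under the sprung roller and lies caught between roller and end stop; stop pushing as soon as you feel it snap in, so that neither vial nor roller is forced. Then put the paddle back upright in its holder, fully down. Do not touch the vial with the fingers, and leave the glass jar and the sample cup where they stand.

Things in the scene. Friction and masses are not known exactly. Their poses are not given: they have to be found in the camera images.
- track: Aluminium vial track fixed on the worktop, 280 mm long (x), 80 mm wide (y), floor 8 mm above the worktop, side walls 55 mm apart rising 11 mm above the floor. Origin: centre of its underside, z up; x points along the track to the grey catch head near its +x end; the -x end is open. Head: two posts beside the track, 42 mm above the worktop, cross roller, end stop 18.5 mm behind the roller axis.
- catch_nominal (a point): Point on the track floor at x = 85 mm, mid track: nominal roller axis. The head is clamped by hand: its true place is up to 20 mm before or behind along x, not measured; find it by feel. The roller (5 mm thick, 66 mm long) has its underside 19 mm over the floor; below it a hump rises from 10 mm before its axis to a 4 mm high crest 1 mm behind it, then falls to a bed 2 mm above the floor.
- roller (a joint): Lift of the sprung roller, m: 0 down, 0.002 with the vial beneath, stop at 0.006. Spring 3 N, +0.3 N/mm. The push rises sharply with the vial's axis 4 mm before the roller's, peaks at 4 to 7 N, falls away near the crest; 1 to 2 mm past it the vial runs on to the bed by itself. The blade meets the roller 2.5 mm before its axis. Over 10 N of paddle on vial, track or head does damage.
- vial: Screw vial with white cap, 17 mm in diameter, 52 mm long, about 30 g, lying across the track on its floor near the open end, free to roll. Origin: centre of its bottom face; its z runs along its length to the cap, and lies along the track's y.
- vial_mid (a point): Middle of the vial, on its axis, half way along its length; 16.5 mm above the worktop while it lies on the track floor, 18.5 mm when it lies on the bed of the catch.
- paddle: Hand paddle, 98 mm tall, 80 g, upright in its holder: smooth slippery white blade 34 wide (y), 6 thick (x), 40 mm high; above it a black shoulder 20 (x) by 36 (y) by 8 mm; on top a black handle 18 (x) by 24 (y) by 50 mm (48 to 98 mm above the blade's lower edge). Origin: centre of the blade's lower edge; z up the handle, x across the blade's flat faces, which are alike.
- holder: Grey holder block fixed on the worktop, 50 (x) by 64 (y) by 55 mm high on a base plate 80 by 90 mm. Origin: centre of its underside, z up. A slot in its top, 10 (x) by 38 (y) mm, 46 mm deep, with chamfered mouth, takes the paddle's blade, whose shoulder then rests on the block's top (the paddle's origin 15 mm above the holder's). The paddle may go in either way round.
- jar: Bystander: glass jar standing upside down, 62 mm in diameter, 129 mm tall; origin at the centre of its underside.
- cup: Bystander: tapered sample cup, 49 mm in diameter, 64 mm tall; origin at the centre of its underside.
Not all that is in view belongs to the job. Leave any purple look-alike of the paddle alone.

How it is judged:
By the outcome, as a careful person would: the job done as asked, in the order asked, and still so for the second after the job is handed in, with the robot touching nothing.
It also fails if it takes over 59 s, if anything falls off the work surface, if the arm or the gripper's body presses on something with over 40 N, if the wrist force passes 120 N, or if a joint passes its speed limit or range.

## Working session

There is one attempt and no reset: what is moved stays moved. The work goes in short steps, Python scripts to look and compute and a tool call to move; the robot and the scene stay as the last step left them, time stands still between calls to the robot, and variables do not carry over. Pictures are saved under pics/ and viewed, and the job is handed in when it is done.

Besides the shell and the picture viewer there is one more tool, called as name(argument=value, ...) on one line, values as JSON. step_arm: Moves the arm, as the interface text tells. Scaled input: -1 to 1 covers 0.05 m each way for a shift and 0.12 rad each way for a turn. Its arguments: {"type":"object","properties":{"moves":{"type":"string"}},"required":["moves"]}

```bash
mkdir -p pics; ls
cat > h.py <<'E'
import numpy as np, cv2
from cell import ctrl,get_image,nets
def save(p,n): cv2.imwrite('pics/'+n+'.png',p['color'])
E
python3 - <<'E'
from h import *
np.set_printoptions(precision=3,suppress=True)
s=ctrl.read_state(); print(s)
for c in ['scene','side','wrist']:
    p=get_image(c); save(p,c+'1'); print(c,p['vertical_fov'],p['cx'],p['cy'])
    for k in ['R','t','T_tool_cam']:
        if k in p: print(k,p[k])
    for t in ['track','vial_mid','paddle','holder','jar','cup','catch_nominal','vial']:
        try: print(t,[(np.round(d['position']),round(d['conf'],2)) for d in nets.place_of(p,t)][:3])
        except Exception as e: print(t,e)
E
```

```text
pics
{'clock': 0.0, 'qpos': array([-1.208,  0.629,  0.038,  1.518, -0.027,  0.996, -0.02 ]), 'qd': array([-0.002,  0.   ,  0.001,  0.   ,  0.   ,  0.   ,  0.   ]), 'tau': array([ -0.   , -56.342,   1.226, -19.345,   0.011,   0.01 ,  -0.   ]), 'eef_pos': array([269.984, 590.608, 230.396]), 'tool_rot': array([-1.571,  0.002,  1.142]), 'force': array([ 0.458,  0.32 , -0.116]), 'torque': array([-0.06 , -0.023,  0.002]), 'width': 85.51220988734786}
scene 45.59897765420854 256.17608673237913 191.7308987915454
R [[ 0.876 -0.482  0.018]
 [-0.362 -0.682 -0.635]
 [ 0.319  0.55  -0.772]]
t [-448.993  255.171 1021.726]
track [(array([509.,  10.,   2.]), 0.62)]
vial_mid [(array([496., -82.,  11.]), 0.49), (array([532.,  93.,   9.]), 0.38)]
paddle [(array([ 348., -297.,    7.]), 0.66), (array([ 450., -271.,   18.]), 0.55), (array([ 458., -270.,    0.]), 0.23)]
holder [(array([ 453., -275.,   -2.]), 0.96)]
jar [(array([732., -82.,   0.]), 0.81), (array([ 454., -276.,   -3.]), 0.43)]
cup [(array([419., 293.,   3.]), 0.56)]
catch_nominal [(array([532.,  89.,   8.]), 0.77)]
vial [(array([524., -86.,  
[... 253 characters left out ...]
 0.21)]
vial_mid [(array([498., -78.,  15.]), 0.39)]
paddle [(array([ 450., -278.,   16.]), 0.68), (array([ 344., -300.,   -0.]), 0.65)]
holder [(array([ 456., -270.,    3.]), 0.61)]
jar [(array([729., -82.,  -3.]), 0.84)]
cup [(array([421., 294.,   5.]), 0.59)]
catch_nominal [(array([532.,  83.,  10.]), 0.89), (array([ 452., -277.,   13.]), 0.25)]
vial [(array([523., -80.,  21.]), 0.58)]
wrist 58.43644724760172 257.3458148286345 193.79840013952153
T_tool_cam [[   1.       0.      -0.001    0.034]
 [   0.001   -0.273    0.962 -141.911]
 [   0.      -0.962   -0.273   68.05 ]
 [   0.       0.       0.       1.   ]]
track []
vial_mid []
paddle []
holder []
jar []
cup []
catch_nominal []
vial []
```

View pics/scene1.png

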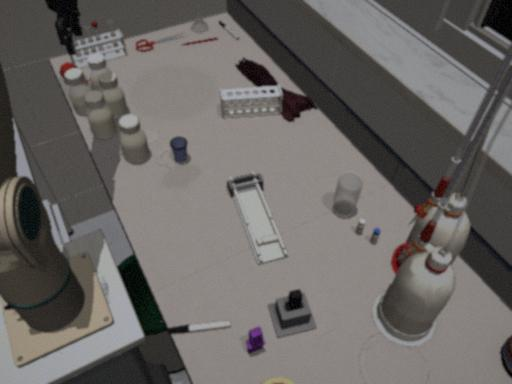

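View pics/side1.png

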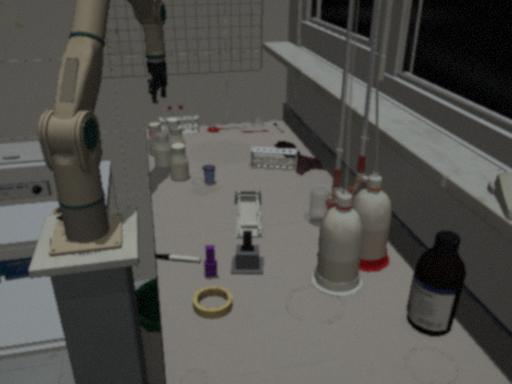

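Run:
```python
import cv2,numpy as np
a=cv2.imread('pics/scene1.png'); b=cv2.imread('pics/side1.png')
A=cv2.resize(a[160:360,210:370],None,fx=3,fy=3,interpolation=cv2.INTER_CUBIC)
B=cv2.resize(b[180:300,190:290],None,fx=3,fy=3,interpolation=cv2.INTER_CUBIC)
o=np.zeros((600,800,3),np.uint8);o[:,:480]=A;o[:360,490:790]=B
o=np.clip(o.astype(float)*1.4,0,255).astype(np.uint8)
cv2.imwrite('pics/crop1.png',o)
```

```text
(no output)
```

View pics/crop1.png

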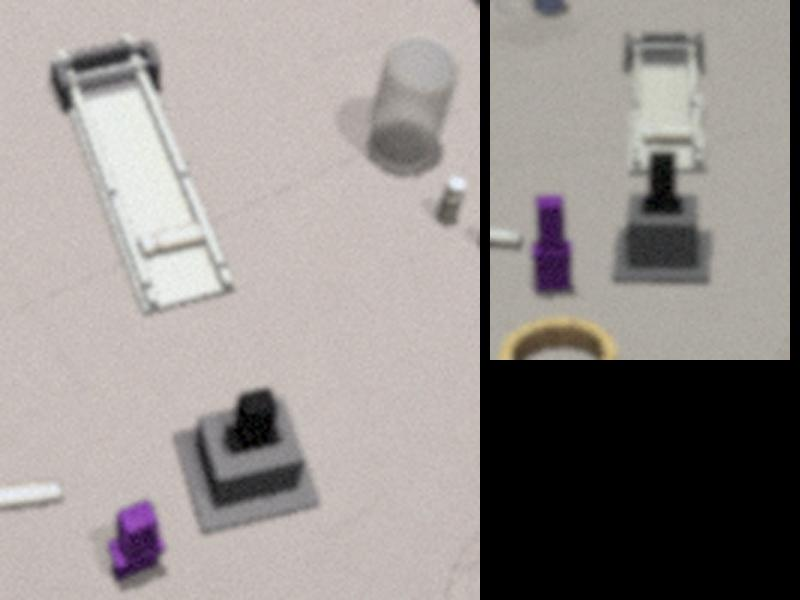

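```bash
cat >> h.py <<'E'
def ray(p,u,v,z,Twc=None):
    f=192/np.tan(np.radians(p['vertical_fov'])/2)
    d=np.array([(u-p['cx'])/f,(v-p['cy'])/f,1])
    if 'R' in p: R=np.array(p['R']);c=-R.T@p['t'];d=R.T@d
    else: c=Twc[:3,3]; d=Twc[:3,:3]@d
    return c+d*(z-c[2])/d[2]
def tool(s):
    from scipy.spatial.transform import Rotation as Ro
    T=np.eye(4);T[:3,:3]=Ro.from_euler('xyz',s['tool_rot']).as_matrix();T[:3,3]=s['eef_pos'];return T
E
python3 - <<'E'
from h import *
p=get_image('scene')
g=lambda x,y,z:np.round(ray(p,210+x/3,160+y/3,z)[:2],0)
print('plate',[g(*q,6) for q in [(205,530),(316,502),(176,433)]])
print('top',[g(*q,55) for q in [(197,418),(213,474),(301,457),(280,398)]])
print('track',[g(*q,19) for q in [(147,305),(232,285),(65,75),(150,68)]])
print('handle top',[g(*q,113) for q in [(236,396),(270,390)]])
p=get_image('side')
g=lambda x,y,z:np.round(ray(p,190+(x-490)/3,180+y/3,z)[:2],0)
print('plate',[g(*q,6) for q in [(614,279),(709,281)]])
print('top',[g(*q,55) for q in [(627,236),(698,235),(630,197),(695,197)]])
print('track',[g(*q,19) for q in [(633,165),(702,168)]])
E
```

```text
plate [array([ 401., -300.]), array([ 483., -321.]), array([ 420., -226.])]
top [array([ 426., -242.]), array([ 414., -284.]), array([ 475., -303.]), array([ 487., -257.])]
track [array([ 451., -126.]), array([ 519., -142.]), array([501., 117.]), array([573.,  89.])]
handle top [array([ 440., -264.]), array([ 463., -271.])]
plate [array([ 399., -301.]), array([ 483., -323.])]
top [array([ 411., -306.]), array([ 474., -318.]), array([ 425., -244.]), array([ 485., -257.])]
track [array([ 450., -132.]), array([ 517., -153.])]
```

```bash
cat >> h.py <<'E'
def rows(frm,to,yaw):
    d=np.array(to,float)-frm; c,s=np.cos(yaw),np.sin(yaw)
    v=np.array([d[0]*c+d[1]*s,-d[2],-d[0]*s+d[1]*c])/50
    n=np.ceil(abs(v).max()); m=np.linalg.norm(v)
    print('tot',np.round(v,3),'n>=',m.round(2),'per row',np.round(v/np.ceil(m),3))
E
python3 - <<'E'
from h import *
s=ctrl.read_state();print(s['clock'],s['eef_pos'])
a=s['eef_pos']+[0,0,70]
b=[480,150,270];c=[445,-265,210]
rows(a,b,1.309);rows(b,c,1.309)
E
```

```text
1.45 [270.21718915 591.17977864 231.31715939]
tot [-7.437  0.626 -6.336] n>= 9.79 per row [-0.744  0.063 -0.634]
tot [-8.198  1.2   -1.472] n>= 8.42 per row [-0.911  0.133 -0.164]
```

step_arm(moves="0 -0.7 0 0 -0.7 0 1; 0 -0.7 0 0 -0.69 0 1; -0.744 0.063 -0.634 0 0 0 1; -0.744 0.063 -0.634 0 0 0 1; -0.744 0.063 -0.634 0 0 0 1; -0.744 0.063 -0.634 0 0 0 1; -0.744 0.063 -0.634 0 0 0 1; -0.744 0.063 -0.634 0 0 0 1; -0.744 0.063 -0.634 0 0 0 1; -0.744 0.063 -0.634 0 0 0 1; -0.744 0.063 -0.634 0 0 0 1; -0.744 0.063 -0.634 0 0 0 1")

```text
clock: 2.65
eef_pos: [480.8, 148.0, 270.1]
tool_rot: [-1.572, -0.001, 1.309]
force: [1.8, -0.1, 0.3]
width: 85.3
```

Run:
```python
from h import *
s=ctrl.read_state();print(s['clock'],s['eef_pos'],s['tool_rot'])
rows(s['eef_pos'],[445,-265,210],s['tool_rot'][2])
```

```text
2.65 [480.75927711 147.99328539 270.06109941] [-1.57150376e+00 -6.37766074e-04  1.30896473e+00]
tot [-8.163  1.201 -1.447] n>= 8.38 per row [-0.907  0.133 -0.161]
```

step_arm(moves="-0.907 0.133 -0.161 0 0 0 1; -0.907 0.133 -0.161 0 0 0 1; -0.907 0.133 -0.161 0 0 0 1; 0 0 0 0 0 0 1;0 0 0 0 0 0 1")

```text
clock: 3.15
eef_pos: [468.1, 11.0, 250.0]
tool_rot: [-1.571, -0.0, 1.306]
force: [-0.3, 0.3, -0.6]
width: 85.4
```

Run:
```python
from h import *
s=ctrl.read_state();p=get_image('wrist');save(p,'w2')
print(s['clock'],s['eef_pos'],s['tool_rot'])
T=tool(s)@np.array(p['T_tool_cam']); np.save('T2.npy',T); 
for t in ['track','vial_mid','catch_nominal','vial']:
    print(t,[(np.round(d['position'],1),round(d['conf'],2)) for d in nets.place_of(p,t)][:3])
```

```text
3.15 [468.11361949  11.02201468 249.96459505] [-1.57091210e+00 -1.77634791e-04  1.30557460e+00]
track [(array([ 5.125e+02,  7.600e+00, -1.000e-01]), 0.66)]
vial_mid [(array([495.2, -80.1,  17.2]), 0.68)]
catch_nominal [(array([528.5,  90.2,   8.4]), 0.88)]
vial [(array([726.7, -81.4,  -0.9]), 0.41)]
```

View pics/w2.png

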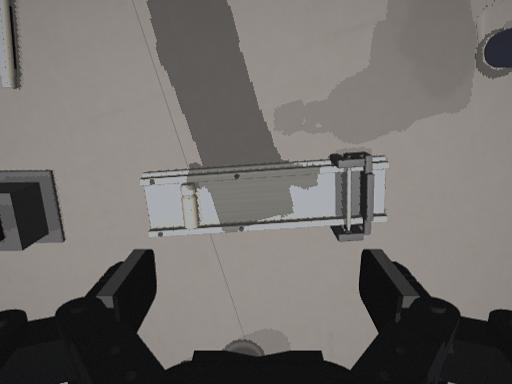

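Run:
```python
import cv2
a=cv2.imread('pics/w2.png')
A=cv2.resize(a[140:250,130:400],None,fx=2.9,fy=2.9,interpolation=cv2.INTER_CUBIC)
B=cv2.resize(a[150:250,0:75],None,fx=2.8,fy=2.8,interpolation=cv2.INTER_CUBIC)
import numpy as np
o=np.zeros((600,790,3),np.uint8);o[:A.shape[0],:A.shape[1]]=A;o[320:320+B.shape[0],:B.shape[1]]=B
cv2.imwrite('pics/w2c.png',o)
```

```text
(no output)
```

View pics/w2c.png

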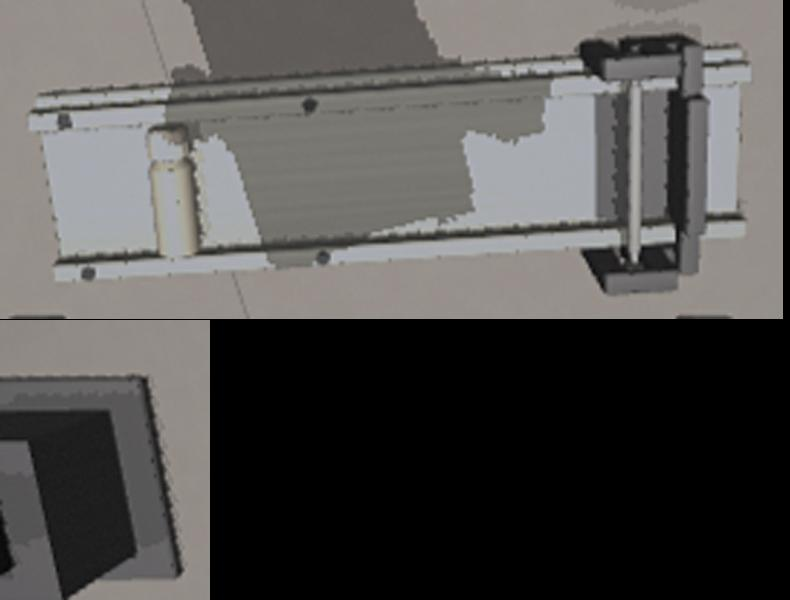

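Run:
```python
from h import *
p=get_image('wrist');T=np.load('T2.npy')
g=lambda x,y,z:np.round(ray(p,130+x/2.9,140+y/2.9,z,T)[:2],1)
P=lambda n,a,b,z:(lambda A,B:print(n,A,B,'len',np.linalg.norm(B-A).round(1),'ang',np.arctan2(*(B-A)[::-1]).round(4)))(g(*a,z),g(*b,z))
P('lower wall outer',(57,279),(745,236),19)
P('lower wall inner',(57,262),(745,216),19)
P('upper wall inner',(30,131),(750,79),19)
P('upper wall outer',(30,113),(750,62),19)
P('roller',(634,80),(632,265),32)
P('vial',(169,130),(181,254),25)
P('stop',(705,98),(694,270),35)
P('hump start',(597,100),(597,220),8)
P('floor ends',(45,200),(738,160),8)
h=lambda x,y,z:np.round(ray(p,x/2.8,150+(y-320)/2.8,z,T)[:2],1)
print('plate',h(147,377,6),h(182,576,6),'blk',h(30,441,55),h(65,600,55))
```

```text
lower wall outer [ 521.  -134.4] [575.4 136.5] len 276.3 ang 1.3726
lower wall inner [ 514.1 -131.8] [567.  137.9] len 274.8 ang 1.3771
upper wall inner [ 460.2 -123.2] [512.8 148.7] len 276.9 ang 1.3797
upper wall outer [ 453.5 -120.7] [506.3 149.7] len 275.5 ang 1.378
roller [498.1 103.3] [569.7  88.5] len 73.1 ang -0.2038
vial [472.7 -69.6] [521.9 -80.9] len 50.5 ang -0.2258
stop [510.8 126.5] [576.6 110.7] len 67.7 ang -0.2357
hump start [508.6  92.6] [557.8  82.5] len 50.2 ang -0.2025
floor ends [ 490.7 -132. ] [547.6 142.2] len 280.0 ang 1.3662
plate [ 419.3 -219.5] [ 504.6 -241.8] blk [ 427.9 -239.1] [ 489.1 -254.7]
```

step_arm(moves="-0.95 0.133 -0.16 0 -0.05 0 1; -0.95 0.133 -0.16 0 -0.05 0 1; -0.95 0.133 -0.161 0 0 0 1; -0.95 0.133 -0.16 0 0 0 1; -0.95 0.133 -0.16 0 0 0 1; -0.7 0.133 -0.16 0 0 0 1; 0 0 0 0 0 0 1;0 0 0 0 0 0 1")

```text
clock: 4.25
eef_pos: [446.5, -263.5, 209.6]
tool_rot: [-1.57, -0.001, 1.32]
force: [-1.0, 1.3, -0.8]
width: 85.1
```

Run:
```python
from h import *
s=ctrl.read_state();p=get_image('wrist');save(p,'w3')
print(s['clock'],s['eef_pos'],s['tool_rot'])
T=tool(s)@np.array(p['T_tool_cam']); np.save('T3.npy',T); 
for t in ['paddle','holder']:
    print(t,[(np.round(d['position'],1),round(d['conf'],2)) for d in nets.place_of(p,t)][:3])
A=cv2.resize(p['color'],None,fx=1.56,fy=1.56,interpolation=cv2.INTER_CUBIC);cv2.imwrite('pics/w3b.png',np.clip(A*1.5,0,255))
```

```text
4.25 [ 446.45651656 -263.50112659  209.59704366] [-1.57003620e+00 -6.00252956e-04  1.32011878e+00]
paddle [(array([ 454.6, -273.8,   16.6]), 0.77), (array([ 339.5, -301.2,   -0.8]), 0.77)]
holder [(array([ 4.500e+02, -2.752e+02,  4.000e-01]), 0.58)][ WARN:0@2.132] global loadsave.cpp:1063 imwrite_ Unsupported depth image for selected encoder is fallbacked to CV_8U.
```

View pics/w3b.png

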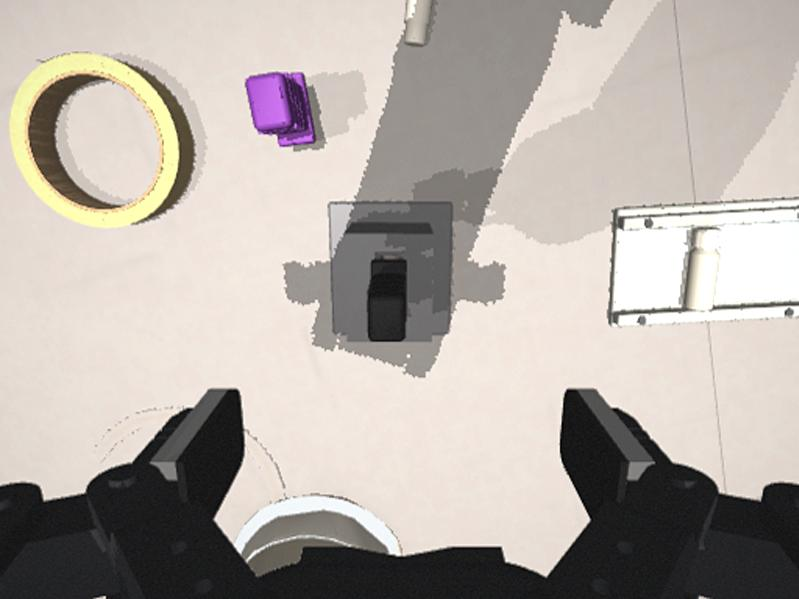

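Run:
```python
from h import *
s=ctrl.read_state()
p=get_image('wrist');T=np.load('T3.npy');k=1.5625
g=lambda x,y,z:np.round(ray(p,x/k,y/k,z,T)[:2],1)
print('plate',g(330,202,6),g(452,202,6),g(333,333,6),g(452,333,6))
print('handle far edge corners',g(368,341,113),g(406,341,113), 'near', g(371,293,113),g(405,293,113))
print('shoulder near edge',g(371,258,63),g(406,258,63))
R=T0=tool(s); inv=np.linalg.inv(T0)
f=p
for q in [(330,202,6),(452,202,6),(333,333,6),(452,333,6),(368,341,113),(406,341,113),(371,258,63),(406,258,63)]:
    print(q,np.round((inv@np.r_[ray(p,q[0]/k,q[1]/k,q[2],T),1])[:3],1))
m=nets.cut_out(get_image('wrist'),'paddle')
for d in m[:2]:
    ys,xs=np.nonzero(d['pixels']);print(d['conf'],xs.min()*k,xs.max()*k,ys.min()*k,ys.max()*k)
```

```text
plate [ 399.2 -299.1] [ 418.4 -223.9] [ 484.1 -322. ] [ 504.1 -243.6]
handle far edge corners [ 459.9 -283.9] [ 464.4 -266.5] near [ 437.7 -276.4] [ 441.6 -261.2]
shoulder near edge [ 430.6 -277.3] [ 435.4 -258.8]
(330, 202, 6) [-48.2 204.   37.3]
(452, 202, 6) [ 29.4 204.1  37.1]
(333, 333, 6) [-49.7 204.  -50.6]
(452, 333, 6) [ 31.3 204.1 -50.9]
(368, 341, 113) [-18.5  97.  -17.9]
(406, 341, 113) [ -0.6  97.1 -17.9]
(371, 258, 63) [-19.4 147.   12.2]
(406, 258, 63) [ -0.2 147.1  12.1]
0.71 243.75 312.5 71.875 143.75
0.57 362.5 404.6875 254.6875 339.0625
```

step_arm(moves="-0.19 0.5 -0.12 0 0 0 0.6; 0 0.7 0 0 0 0 0.6; 0 0.7 0 0 0 0 0.6; 0 0.6 0 0 0 0 0.6; 0 0.29 0 0 0 0 0.6; 0 0 0 0 0 0 0.6;0 0 0 0 0 0 0.6")

```text
clock: 5.25
eef_pos: [450.3, -274.2, 70.8]
tool_rot: [-1.571, 0.0, 1.322]
force: [0.7, 0.4, -0.3]
width: 51.1
```

Run:
```python
from h import *
s=ctrl.read_state();p=get_image('wrist');save(p,'w4')
print(s['clock'],s['eef_pos'],s['tool_rot'],s['force'])
p=get_image('scene');cv2.imwrite('pics/s4.png',cv2.resize(p['color'][240:350,230:350],None,fx=5,fy=5))
```

```text
5.25 [ 450.31675695 -274.17290995   70.81288   ] [-1.57107024e+00  9.21798924e-06  1.32154081e+00] [ 0.7479041  0.4280233 -0.2877256]
```

View pics/w4.png

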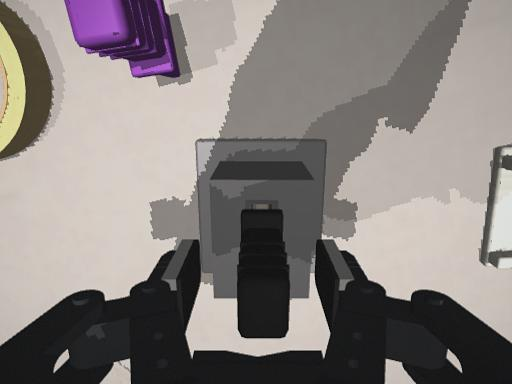

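View pics/s4.png

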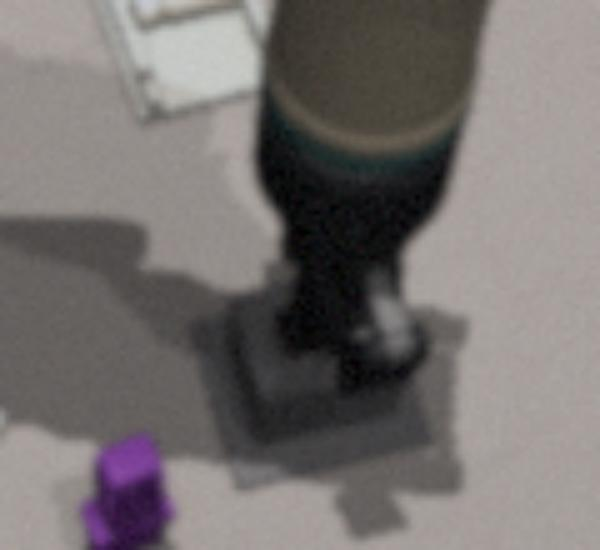

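step_arm(moves="0.045 0 0 0 0 0 0.5; 0 0 0 0 0 0 0;0 0 0 0 0 0 0;0 0 0 0 0 0 0;0 0 0 0 0 0 0;0 0 0 0 0 0 0")

```text
clock: 5.95
eef_pos: [450.9, -272.3, 71.2]
tool_rot: [-1.572, -0.0, 1.321]
force: [-1.1, 1.0, 6.8]
width: 17.2
```

Run:
```python
from h import *
s=ctrl.read_state();p=get_image('wrist');save(p,'w5')
print(s['clock'],s['eef_pos'],s['tool_rot'],s['force'],s['width'])
```

```text
5.95 [ 450.85461832 -272.28523158   71.16408073] [-1.57180740e+00 -2.86645076e-05  1.32089132e+00] [-1.08455379  1.01404766  6.82114655] 17.22902949188895
```

View pics/w5.png

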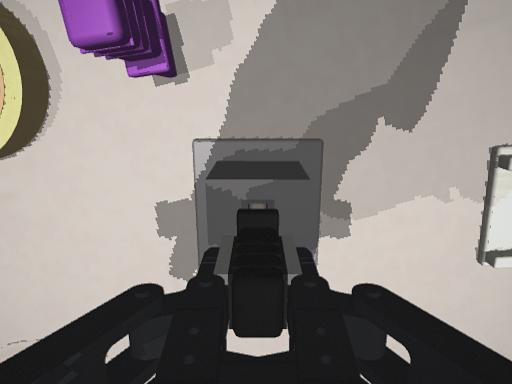

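step_arm(moves="0 -0.1 0 0 0 0 0;0 -0.3 0 0 0 0 0;0 -0.5 0 0 0 0 0;0 -0.5 0 0 0 0 0;0 0 0 0 0 0 0;0 0 0 0 0 0 0")

```text
clock: 6.6
eef_pos: [450.4, -272.3, 140.7]
tool_rot: [-1.571, 0.0, 1.321]
force: [-1.5, -0.1, -1.3]
width: 17.6
```

Run:
```python
from h import *
s=ctrl.read_state();p=get_image('scene');save(p,'s6')
print(s['clock'],s['eef_pos'],s['tool_rot'],s['force'],s['width'])
rows(s['eef_pos'],[492.2,-103,110],1.374)
o=cv2.resize(p['color'][140:340,210:370],None,fx=3,fy=3);cv2.imwrite('pics/s6c.png',np.clip(o*1.3,0,255).astype(np.uint8))
```

```text
6.6 [ 450.4365809  -272.27347459  140.72797796] [-1.57146490e+00  1.46368469e-04  1.32070276e+00] [-1.45917027 -0.13385581 -1.27634126] 17.583924031852646
tot [ 3.483  0.615 -0.157] n>= 3.54 per row [ 0.871  0.154 -0.039]
```

View pics/s6c.png

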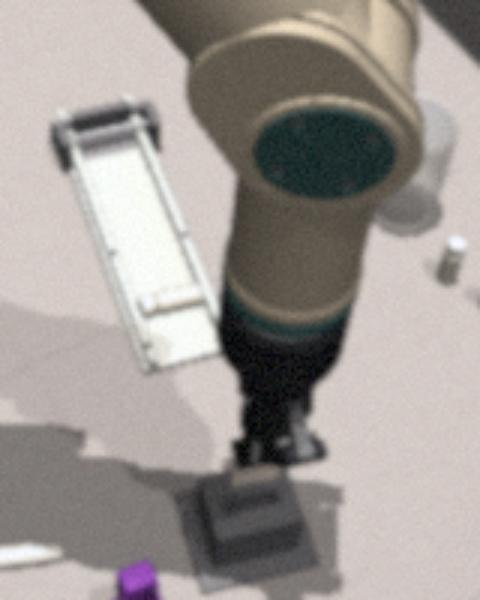

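step_arm(moves="0 0 0 0 -0.44 0 0; 0.7 0.12 -0.03 0 0 0 0; 0.7 0.12 -0.03 0 0 0 0; 0.7 0.12 -0.03 0 0 0 0; 0.7 0.12 -0.03 0 0 0 0; 0.68 0.12 -0.03 0 0 0 0; 0 0 0 0 0 0 0;0 0 0 0 0 0 0")

```text
clock: 7.45
eef_pos: [491.1, -102.1, 109.2]
tool_rot: [-1.568, 0.0, 1.376]
force: [-0.1, -0.0, -0.7]
width: 17.5
```

Run:
```python
from h import *
s=ctrl.read_state();p=get_image('wrist');save(p,'w7')
print(s['clock'],s['eef_pos'],s['tool_rot'],s['force'],s['width'])
T=tool(s)@np.array(p['T_tool_cam']); np.save('T7.npy',T)
for t in ['track','vial_mid','catch_nominal']:
    print(t,[(np.round(d['position'],1),round(d['conf'],2)) for d in nets.place_of(p,t)][:3])
A=cv2.resize(p['color'],None,fx=1.5625,fy=1.5625,interpolation=cv2.INTER_CUBIC);cv2.imwrite('pics/w7b.png',A)
p=get_image('scene');o=cv2.resize(p['color'][140:290,210:340],None,fx=4,fy=4);cv2.imwrite('pics/s7c.png',np.clip(o*1.3,0,255).astype(np.uint8))
```

```text
7.45 [ 491.11784626 -102.10836298  109.24603415] [-1.56813304e+00  1.54690612e-04  1.37593801e+00] [-0.07614767 -0.02974113 -0.72945612] 17.49203926666249
track [(array([508.4,   7.5,  -1.1]), 0.87), (array([521.3, -82.2,  17.3]), 0.26)]
vial_mid [(array([493.3, -80.7,  14.3]), 0.6)]
catch_nominal []
```

View pics/w7b.png

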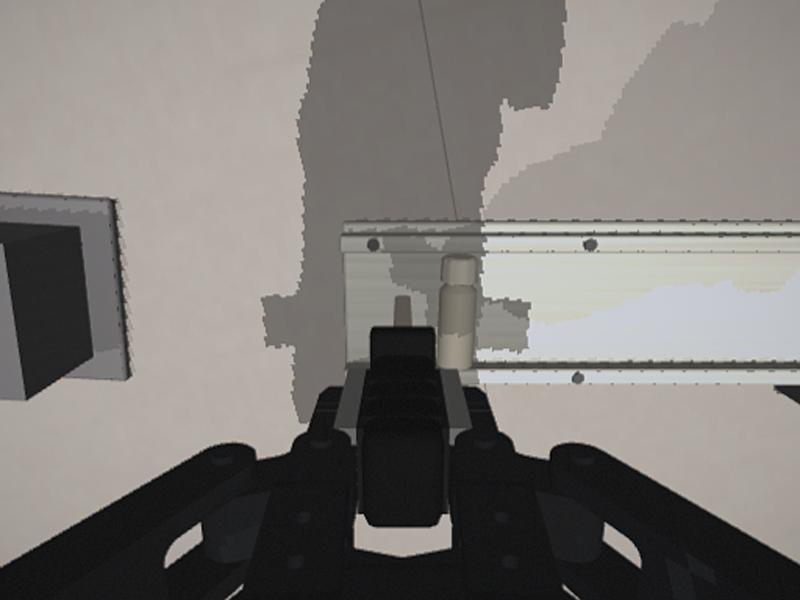

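View pics/s7c.png

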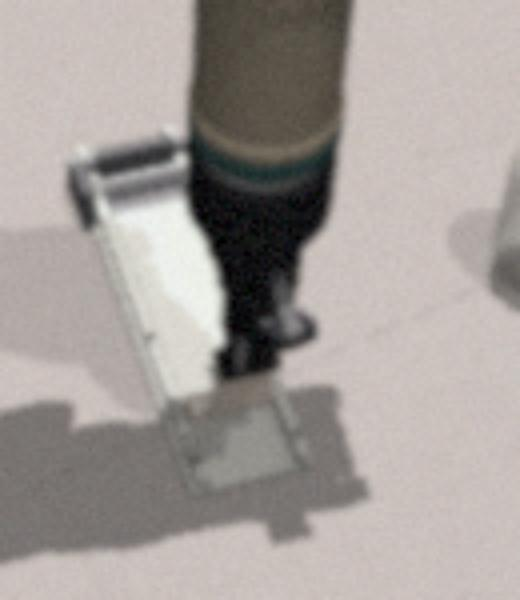

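Run:
```python
from h import *
s=ctrl.read_state();inv=np.linalg.inv(tool(s))
p=get_image('wrist');T=np.load('T7.npy');k=1.5625
def g(n,x,y,z): print(n,np.round((inv@np.r_[ray(p,x/k,y/k,z,T),1])[:3],1))
g('up wall inner top',600,252,19);g('up wall inner btm',600,252,8);g('low inner top',600,362,19);g('low outer top',600,385,19);g('up outer top',600,235,19)
g('lowL',480,363,19);g('lowR',790,365,19);g('upL',350,252,19);g('upR',790,252,19)
g('upoL',350,236,19);g('upoR',790,234,19)
g('vialL',439,320,16.5);g('vialR',477,320,16.5)
g('vial capend',460,257,22);g('vial btm',457,368,22)
g('blade bottom near',403,296,53);g('bladeL',395,300,53);g('bladeR',411,300,53)
g('shoulder near',402,327,101);g('handle top far',402,527,151)
g('trackend',345,310,8)
```

```text
up wall inner top [88.4 91.4 27. ]
up wall inner btm [ 92.5 102.4  25. ]
low inner top [ 93.8  91.3 -24.7]
low outer top [ 95.   91.3 -36.2]
up outer top [87.6 91.4 34.4]
lowL [ 38.1  91.4 -25.4]
lowR [182.2  91.3 -25.7]
upL [-21.1  91.4  26.4]
upR [171.6  91.3  27.4]
upoL [-21.   91.4  33.5]
upoR [170.   91.3  35.3]
vialL [18.8 93.9 -5.4]
vialR [36.2 93.9 -5.3]
vial capend [26.8 88.4 25. ]
vial btm [ 27.2  88.4 -26.7]
blade bottom near [ 2.1 57.4 15.7]
bladeL [-0.9 57.4 14. ]
bladeR [ 5.2 57.4 14.1]
shoulder near [ 1.7  9.4 19. ]
handle top far [  1.9 -40.6 -10.8]
trackend [-25.2 102.4  -3.3]
```

step_arm(moves="0 0.3 0 0 -0.03 0 0; 0 0.3 0 0 0 0 0; 0 0.15 0 0 0 0 0; 0 0.07 0 0 0 0 0; 0 0 0 0 0 0 0;0 0 0 0 0 0 0")

```text
clock: 8.35
eef_pos: [492.2, -103.3, 69.8]
tool_rot: [-1.572, 0.0, 1.377]
force: [0.2, 0.2, -0.1]
width: 17.1
```

Run:
```python
from h import *
s=ctrl.read_state();p=get_image('wrist')
print(s['clock'],s['eef_pos'],s['tool_rot'],s['force'],s['width'])
A=cv2.resize(p['color'],None,fx=1.5625,fy=1.5625,interpolation=cv2.INTER_CUBIC);cv2.imwrite('pics/w8b.png',A)
```

```text
8.35 [ 492.19741104 -103.28548791   69.82265976] [-1.57150392e+00  2.50571001e-07  1.37693895e+00] [ 0.17130537  0.2199101  -0.10480369] 17.069150317719615
```

View pics/w8b.png

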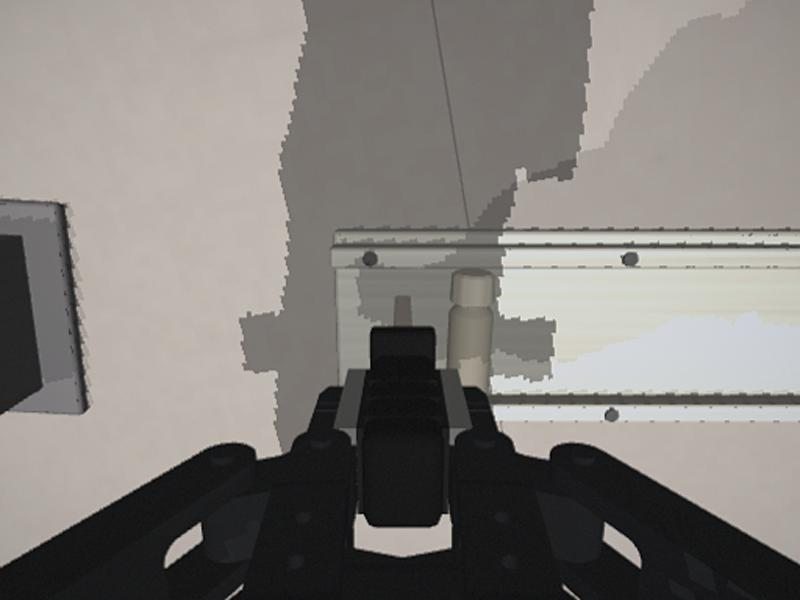

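step_arm(moves="0.08 0.02 0 0 0 0 0; 0.1 0 0 0 0 0 0; 0.06 0 0 0 0 0 0; 0.04 0 0 0 0 0 0; 0.04 0 0 0 0 0 0; 0.06 0 0 0 0 0 0; 0.08 0 0 0 0 0 0; 0.1 0 0 0 0 0 0; 0.1 0 0 0 0 0 0; 0.12 0 0 0 0 0 0; 0.12 0 0 0 0 0 0; 0.12 0 0 0 0 0 0; 0.12 0 0 0 0 0 0; 0.12 0 0 0 0 0 0; 0.12 0 0 0 0 0 0; 0.12 0 0 0 0 0 0; 0.12 0 0 0 0 0 0; 0.12 0 0 0 0 0 0; 0.12 0 0 0 0 0 0; 0.12 0 0 0 0 0 0")

```text
clock: 10.4
eef_pos: [511.0, -5.5, 68.4]
tool_rot: [-1.571, -0.0, 1.377]
force: [1.0, -0.8, -1.6]
width: 17.5
```

Run:
```python
from h import *
s=ctrl.read_state();p=get_image('wrist')
print(s['clock'],s['eef_pos'],s['tool_rot'],s['force'],s['width'])
A=cv2.resize(p['color'],None,fx=1.5625,fy=1.5625,interpolation=cv2.INTER_CUBIC);cv2.imwrite('pics/w9b.png',A)
```

```text
10.4 [511.0399928   -5.47845479  68.44291569] [-1.57081352e+00 -5.81475632e-06  1.37716389e+00] [ 1.01998573 -0.77580001 -1.59579529] 17.459697514587624
```

View pics/w9b.png

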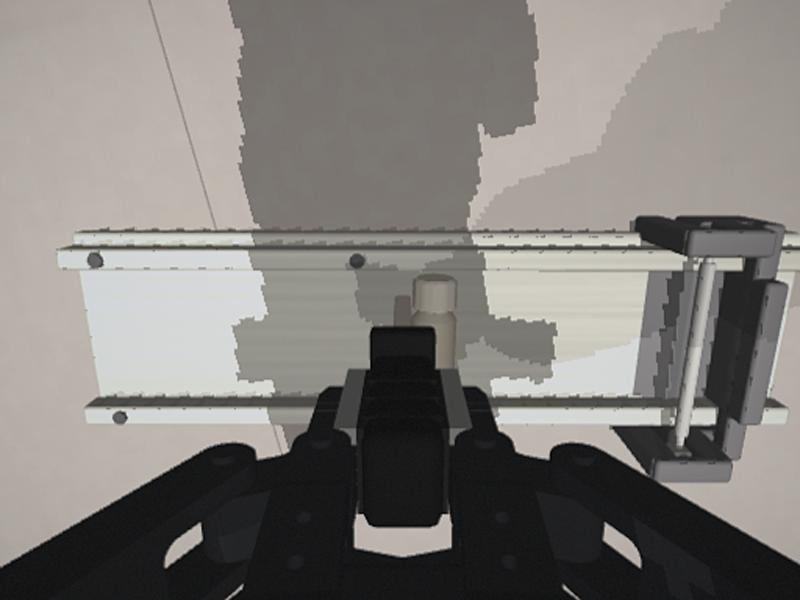

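Run:
```python
from h import *
s=ctrl.read_state();inv=np.linalg.inv(tool(s))
p=get_image('wrist');T=tool(s)@np.array(p['T_tool_cam']);k=1.5625
def g(n,x,y,z): print(n,np.round((inv@np.r_[ray(p,x/k,y/k,z,T),1])[:3],1))
g('hump',648,270,8);g('hump',637,390,8)
g('rollerTop a',708,265,30);g('rollerTop b',680,445,30)
g('vialL',413,300,16.5);g('vialR',457,300,16.5)
g('up wall',350,270,8);g('low',550,395,19);g('upL',100,270,19);g('upR',600,271,19);g('lowL',120,398,19);g('lowR',650,398,19)
g('blade',403,297,12)
g('stop face',752,270,40);
```

```text
hump [94.4 60.5 23.9]
hump [ 96.1  60.5 -26.4]
rollerTop a [104.4  38.5  30.5]
rollerTop b [104.6  38.5 -38.8]
vialL [ 3.7 51.9 14.3]
vialR [20.2 51.9 14.3]
up wall [-20.5  60.4  23.9]
low [ 57.2  49.5 -23.4]
upL [-110.5   49.3   26.3]
upR [71.7 49.5 26. ]
lowL [-110.5   49.3  -24.7]
lowR [ 96.4  49.5 -24.7]
blade [-0.1 56.4 14.2]
stop face [113.1  28.5  30.9]
```

step_arm(moves="0.06 0 0 0 0 0 0; 0.1 0 0 0 0 0 0; 0.1 0 0 0 0 0 0; 0.1 0 0 0 0 0 0; 0.1 0 0 0 0 0 0; 0.1 0 0 0 0 0 0; 0.1 0 0 0 0 0 0; 0.1 0 0 0 0 0 0; 0.1 0 0 0 0 0 0; 0.1 0 0 0 0 0 0; 0.1 0 0 0 0 0 0; 0.1 0 0 0 0 0 0; 0.08 0 0 0 0 0 0; 0.07 0 0 0 0 0 0; 0.06 0 0 0 0 0 0; 0.05 0 0 0 0 0 0; 0.04 0 0 0 0 0 0; 0.02 0 0 0 0 0 0; 0 0 0 0 0 0 0; 0 0 0 0 0 0 0")

```text
clock: 12.5
eef_pos: [525.2, 66.5, 68.4]
tool_rot: [-1.571, 0.0, 1.377]
force: [-0.2, 0.4, -1.5]
width: 17.5
```

Run:
```python
from h import *
s=ctrl.read_state();p=get_image('wrist')
print(s['clock'],s['eef_pos'],s['tool_rot'],s['force'],s['torque'],s['width'])
A=cv2.resize(p['color'],None,fx=1.5625,fy=1.5625,interpolation=cv2.INTER_CUBIC);cv2.imwrite('pics/w10b.png',A)
inv=np.linalg.inv(tool(s));T=tool(s)@np.array(p['T_tool_cam'])
```

```text
12.5 [525.15737508  66.49011776  68.44315618] [-1.57079500e+00  1.19850325e-04  1.37696269e+00] [-0.16622367  0.42434513 -1.51632653] [-0.00891309 -0.01580368  0.00106387] 17.536401035498585
```

View pics/w10b.png

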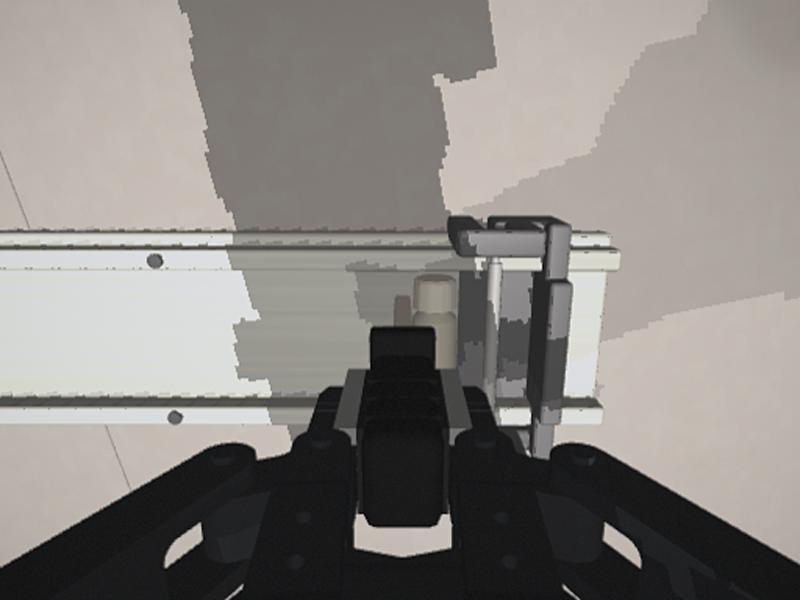

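step_arm(moves="0.04 0 0 0 0 0 0; 0.04 0 0 0 0 0 0; 0.04 0 0 0 0 0 0; 0.03 0 0 0 0 0 0; 0.02 0 0 0 0 0 0; 0 0 0 0 0 0 0")

```text
clock: 13.15
eef_pos: [526.8, 75.3, 68.4]
tool_rot: [-1.571, -0.0, 1.378]
force: [0.8, 0.2, -1.1]
width: 17.4
```

step_arm(moves="0.02 0 0 0 0 0 0; 0.02 0 0 0 0 0 0; 0 0 0 0 0 0 0")

```text
clock: 13.45
eef_pos: [527.2, 77.1, 68.4]
tool_rot: [-1.571, -0.0, 1.377]
force: [-0.6, -0.7, -1.5]
width: 17.5
```

step_arm(moves="0.02 0 0 0 0 0 0; 0 0 0 0 0 0 0")

```text
clock: 13.65
eef_pos: [527.4, 78.1, 68.5]
tool_rot: [-1.571, -0.0, 1.377]
force: [-0.8, -0.1, -0.8]
width: 17.5
```

step_arm(moves="0.02 0 0 0 0 0 0; 0 0 0 0 0 0 0")

```text
clock: 13.85
eef_pos: [527.6, 79.1, 68.5]
tool_rot: [-1.571, -0.0, 1.377]
force: [-0.8, -0.2, -0.9]
width: 17.2
```

step_arm(moves="0.01 0 0 0 0 0 0; 0 0 0 0 0 0 0")

```text
clock: 14.05
eef_pos: [527.7, 79.5, 68.4]
tool_rot: [-1.571, -0.0, 1.377]
force: [0.5, -0.2, -1.3]
width: 17.7
```

step_arm(moves="0.01 0 0 0 0 0 0; 0 0 0 0 0 0 0")

```text
clock: 14.25
eef_pos: [527.7, 80.0, 68.4]
tool_rot: [-1.571, -0.0, 1.377]
force: [-0.3, -0.7, -0.1]
width: 17.7
```

step_arm(moves="0.01 0 0 0 0 0 0; 0 0 0 0 0 0 0")

```text
clock: 14.45
eef_pos: [527.9, 80.5, 68.5]
tool_rot: [-1.571, -0.0, 1.377]
force: [-0.6, -0.2, -0.8]
width: 17.1
```

step_arm(moves="0.01 0 0 0 0 0 0; 0 0 0 0 0 0 0")

```text
clock: 14.65
eef_pos: [528.0, 81.0, 68.4]
tool_rot: [-1.571, -0.0, 1.377]
force: [0.5, 0.2, -0.8]
width: 17.2
```

Run:
```python
from h import *
s=ctrl.read_state();p=get_image('wrist')
print(s['clock'],s['eef_pos'],s['force'],s['torque'])
A=cv2.resize(p['color'][100:300,200:400],None,fx=3,fy=3,interpolation=cv2.INTER_CUBIC);cv2.imwrite('pics/w11b.png',A)
```

```text
14.65 [527.95858887  81.01469726  68.43239916] [ 0.53685399  0.222284   -0.77751295] [-0.0592093   0.0077135  -0.04195811]
```

View pics/w11b.png

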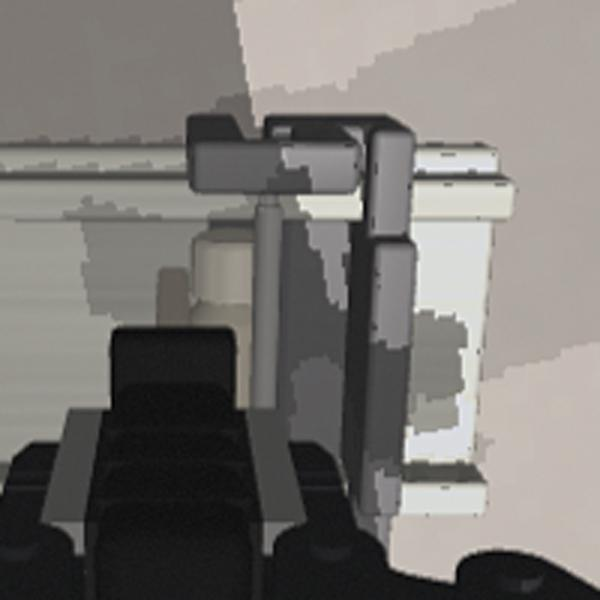

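step_arm(moves="0.01 0 0 0 0 0 0; 0.01 0 0 0 0 0 0; 0 0 0 0 0 0 0")

```text
clock: 15.0
eef_pos: [528.1, 82.0, 68.4]
tool_rot: [-1.571, -0.0, 1.377]
force: [-0.0, 0.0, 0.0]
width: 17.2
```

step_arm(moves="0.01 0 0 0 0 0 0; 0.01 0 0 0 0 0 0; 0 0 0 0 0 0 0")

```text
clock: 15.3
eef_pos: [528.3, 82.7, 68.5]
tool_rot: [-1.571, 0.0, 1.377]
force: [0.6, -0.1, -0.3]
width: 17.7
```

step_arm(moves="0.01 0 0 0 0 0 0; 0 0 0 0 0 0 0")

```text
clock: 15.5
eef_pos: [528.3, 82.9, 68.4]
tool_rot: [-1.571, 0.001, 1.377]
force: [-0.7, -3.0, -0.2]
width: 17.2
```

step_arm(moves="0.01 0 0 0 0 0 0; 0 0 0 0 0 0 0")

```text
clock: 15.7
eef_pos: [528.3, 83.0, 68.4]
tool_rot: [-1.571, 0.001, 1.377]
force: [-0.9, -3.6, -0.1]
width: 17.5
```

step_arm(moves="0.01 0 0 0 0 0 0; 0 0 0 0 0 0 0")

```text
clock: 15.9
eef_pos: [528.4, 83.2, 68.4]
tool_rot: [-1.57, 0.001, 1.376]
force: [-0.5, -5.1, 0.2]
width: 17.1
```

step_arm(moves="0.006 0 0 0 0 0 0; 0 0 0 0 0 0 0")

```text
clock: 16.1
eef_pos: [528.3, 83.2, 68.4]
tool_rot: [-1.57, 0.002, 1.376]
force: [0.2, -6.1, 0.8]
width: 17.2
```

step_arm(moves="0.006 0 0 0 0 0 0; 0 0 0 0 0 0 0")

```text
clock: 16.3
eef_pos: [528.3, 83.2, 68.4]
tool_rot: [-1.57, 0.002, 1.376]
force: [0.2, -6.4, -0.8]
width: 17.4
```

step_arm(moves="0.005 0 0 0 0 0 0; 0 0 0 0 0 0 0; 0 0 0 0 0 0 0")

```text
clock: 16.6
eef_pos: [528.4, 83.3, 68.4]
tool_rot: [-1.57, 0.002, 1.376]
force: [-1.2, -5.8, 0.5]
width: 17.6
```

Run:
```python
from h import *
s=ctrl.read_state();p=get_image('wrist')
print(s['clock'],s['eef_pos'],s['force'],s['torque'],s['tau'])
A=cv2.resize(p['color'][100:300,200:400],None,fx=3,fy=3,interpolation=cv2.INTER_CUBIC);cv2.imwrite('pics/w12b.png',A)
s=ctrl.read_state();print(s['force'])
```

```text
16.6 [528.37206817  83.33170295  68.37877927] [-1.16799965 -5.78460997  0.46632998] [-1.70118245  0.23330542 -0.02161268] [-3.21926259e+00 -5.17082763e+01 -5.90739604e-01 -1.17785740e+01
 -1.09683707e+00 -3.75966383e-01  1.67284382e-02]
[-0.64546173 -6.17352502  1.92914188]
```

View pics/w12b.png

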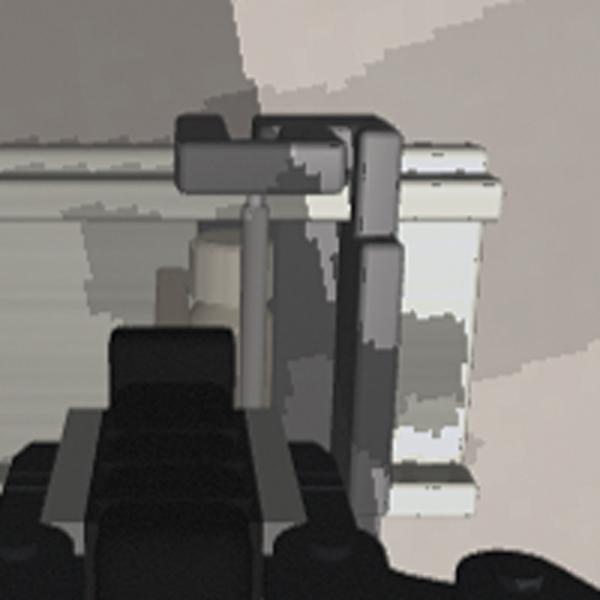

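step_arm(moves="0.005 0 0 0 0 0 0; 0 0 0 0 0 0 0; 0 0 0 0 0 0 0")

```text
clock: 16.95
eef_pos: [528.4, 83.5, 68.4]
tool_rot: [-1.57, 0.002, 1.376]
force: [-0.4, -5.3, 0.8]
width: 17.4
```

step_arm(moves="0.005 0 0 0 0 0 0; 0 0 0 0 0 0 0; 0 0 0 0 0 0 0")

```text
clock: 17.25
eef_pos: [528.4, 83.7, 68.4]
tool_rot: [-1.57, 0.002, 1.376]
force: [-0.6, -6.8, 0.3]
width: 17.5
```

step_arm(moves="0.006 0 0 0 0 0 0; 0 0 0 0 0 0 0")

```text
clock: 17.45
eef_pos: [528.5, 84.0, 68.3]
tool_rot: [-1.57, 0.002, 1.376]
force: [-0.5, -5.5, 0.3]
width: 17.1
```

step_arm(moves="0.006 0 0 0 0 0 0; 0 0 0 0 0 0 0")

```text
clock: 17.65
eef_pos: [528.5, 84.3, 68.4]
tool_rot: [-1.57, 0.002, 1.376]
force: [-1.1, -7.0, 0.5]
width: 17.7
```

step_arm(moves="0.006 0 0 0 0 0 0; 0 0 0 0 0 0 0")

```text
clock: 17.85
eef_pos: [528.5, 84.6, 68.3]
tool_rot: [-1.57, 0.002, 1.376]
force: [-1.8, -6.5, 0.7]
width: 17.4
```

step_arm(moves="0.006 0 0 0 0 0 0; 0 0 0 0 0 0 0")

```text
clock: 18.05
eef_pos: [528.6, 85.1, 68.3]
tool_rot: [-1.57, 0.002, 1.376]
force: [-2.4, -6.0, -0.2]
width: 17.1
```

step_arm(moves="0.006 0 0 0 0 0 0; 0 0 0 0 0 0 0")

```text
clock: 18.25
eef_pos: [528.8, 85.9, 68.4]
tool_rot: [-1.57, 0.001, 1.376]
force: [-0.9, -4.2, -0.1]
width: 17.3
```

step_arm(moves="0.006 0 0 0 0 0 0; 0 0 0 0 0 0 0")

```text
clock: 18.45
eef_pos: [529.3, 87.8, 68.4]
tool_rot: [-1.571, -0.001, 1.377]
force: [-0.5, -1.4, -0.8]
width: 17.3
```

Run:
```python
from h import *
p=get_image('wrist');s=ctrl.read_state()
print(s['clock'],s['eef_pos'],s['force'],s['torque'])
A=cv2.resize(p['color'][100:300,200:400],None,fx=3,fy=3,interpolation=cv2.INTER_CUBIC);cv2.imwrite('pics/w13b.png',A)
```

```text
18.5 [529.42241744  88.2872044   68.4553494 ] [-0.95970593 -0.50508444 -1.57649223] [-0.25872899  0.03837959 -0.02332656]
```

View pics/w13b.png

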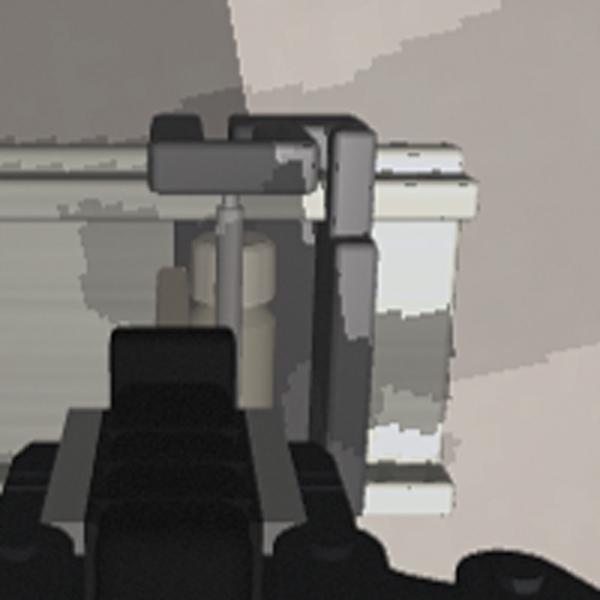

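step_arm(moves="0 0 0 0 0 0 0; 0 0 0 0 0 0 0")

```text
clock: 18.7
eef_pos: [529.6, 88.7, 68.5]
tool_rot: [-1.571, -0.001, 1.378]
force: [-0.4, -0.8, -1.2]
width: 17.6
```

Run:
```python
from h import *
p=get_image('wrist');s=ctrl.read_state()
print(s['clock'],s['eef_pos'],s['force'],s['torque'])
A=cv2.resize(p['color'][100:300,200:400],None,fx=3,fy=3,interpolation=cv2.INTER_CUBIC);cv2.imwrite('pics/w14b.png',A)
```

```text
18.75 [529.53698648  88.57848801  68.50636196] [ 0.26037133  0.13924512 -0.48929721] [ 0.013991   -0.02491418  0.00922143]
```

View pics/w14b.png

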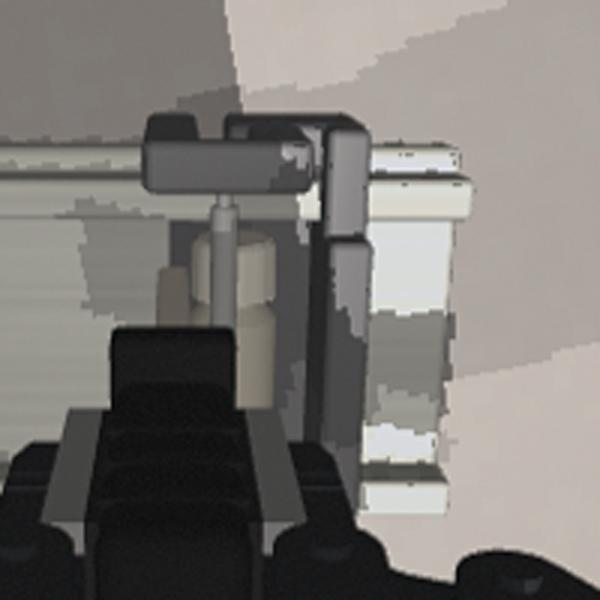

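step_arm(moves="0.01 0 0 0 0 0 0; 0 0 0 0 0 0 0; 0 0 0 0 0 0 0")

```text
clock: 19.05
eef_pos: [529.4, 88.2, 68.5]
tool_rot: [-1.571, -0.0, 1.377]
force: [0.6, -0.7, -0.6]
width: 17.0
```

Run:
```python
from h import *
p=get_image('wrist');s=ctrl.read_state()
print(s['clock'],s['eef_pos'],s['force'],s['torque'])
A=cv2.resize(p['color'][100:300,200:400],None,fx=3,fy=3,interpolation=cv2.INTER_CUBIC);cv2.imwrite('pics/w15b.png',A)
```

```text
19.1 [529.36268829  88.06895044  68.46106562] [ 0.48176532  0.00987227 -0.26759746] [ 0.0489067  -0.02788378 -0.00070627]
```

View pics/w15b.png

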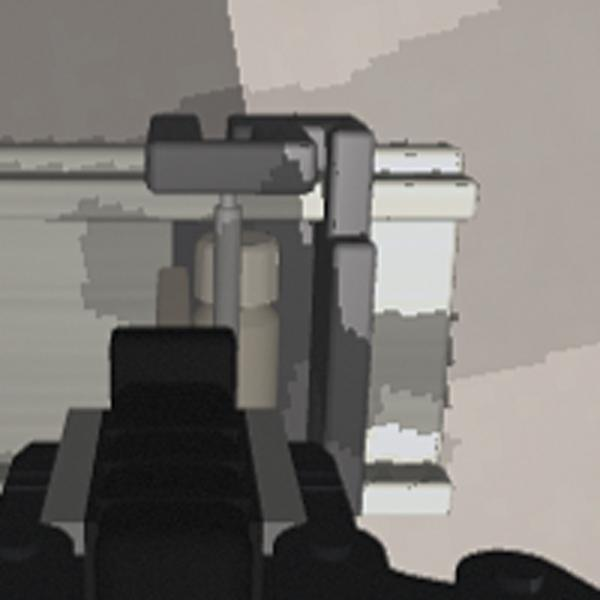

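step_arm(moves="0.01 0 0 0 0 0 0; 0.01 0 0 0 0 0 0; 0 0 0 0 0 0 0; 0 0 0 0 0 0 0")

```text
clock: 19.5
eef_pos: [529.5, 88.9, 68.5]
tool_rot: [-1.571, -0.0, 1.377]
force: [0.4, 0.3, -1.3]
width: 17.7
```

Run:
```python
from h import *
p=get_image('wrist');s=ctrl.read_state()
print(s['clock'],s['eef_pos'],s['force'],s['torque'])
A=cv2.resize(p['color'][100:300,200:400],None,fx=3,fy=3,interpolation=cv2.INTER_CUBIC);cv2.imwrite('pics/w16b.png',A)
```

```text
19.55 [529.50263664  88.89862129  68.4353315 ] [ 0.09387847 -0.16918875 -0.74218058] [-0.00609229  0.0026637  -0.02743736]
```

View pics/w16b.png

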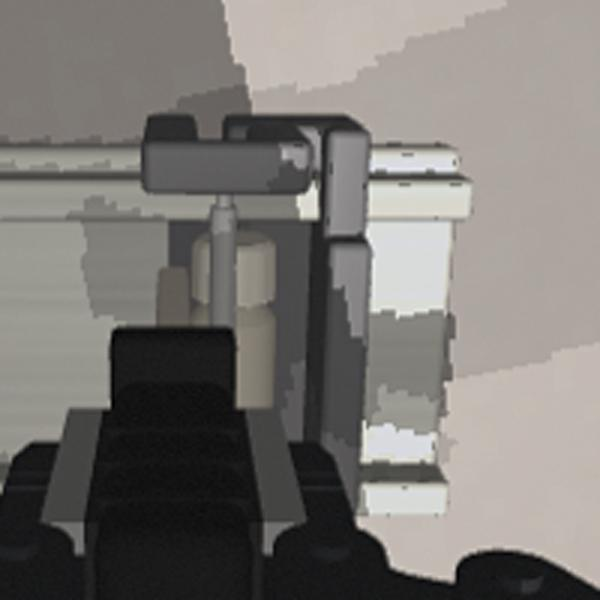

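step_arm(moves="0.01 0 0 0 0 0 0; 0 0 0 0 0 0 0; 0 0 0 0 0 0 0")

```text
clock: 19.85
eef_pos: [529.6, 89.4, 68.5]
tool_rot: [-1.571, -0.0, 1.377]
force: [0.2, -0.1, -0.4]
width: 17.3
```

Run:
```python
from h import *
p=get_image('wrist');s=ctrl.read_state()
print(s['clock'],s['eef_pos'],s['force'],s['torque'])
A=cv2.resize(p['color'][100:300,200:400],None,fx=3,fy=3,interpolation=cv2.INTER_CUBIC);cv2.imwrite('pics/w17b.png',A)
```

```text
19.9 [529.63819811  89.3945658   68.45648813] [-0.70257877  0.47765084 -1.23738424] [ 0.02418215  0.00316924 -0.01650328]
```

View pics/w17b.png

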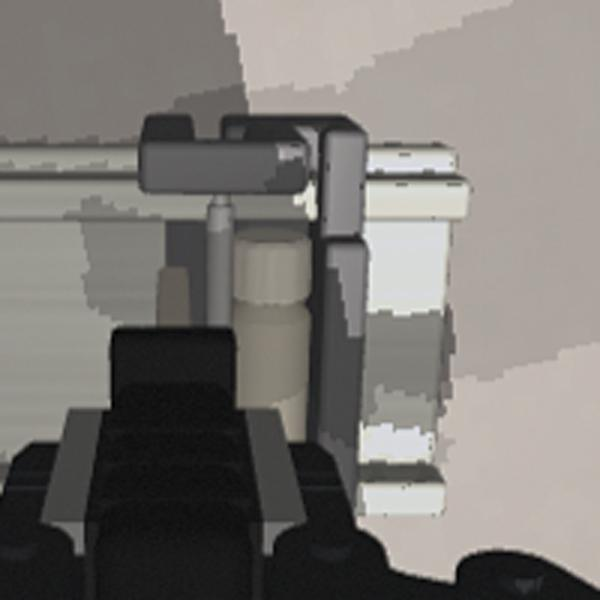

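step_arm(moves="-0.05 0 0 0 0 0 0; -0.1 0 0 0 0 0 0; -0.2 0 0 0 0 0 0; -0.3 0 0 0 0 0 0; -0.3 -0.4 0 0 0 0 0; -0.3 -0.6 0 0 0 0 0; -0.3 -0.45 0 0 0 0 0; 0 0 0 0 0.46 0 0; 0 0 0 0 0 0 0")

```text
clock: 20.8
eef_pos: [514.6, 11.3, 141.7]
tool_rot: [-1.572, 0.0, 1.319]
force: [-0.1, -0.1, -0.7]
width: 17.4
```

Run:
```python
from h import *
p=get_image('wrist');save(p,'w18');s=ctrl.read_state()
print(s['clock'],s['eef_pos'],s['tool_rot'],s['force'],s['width'])
rows(s['eef_pos'],[450.9,-272.3,141],s['tool_rot'][2])
```

```text
20.85 [514.27878098  12.13952596 141.08216453] [-1.57076741e+00  2.63343850e-04  1.32136828e+00] [ 0.77262187 -0.09741167 -0.44198411] 17.33482476511082
tot [-5.826e+00  2.000e-03 -1.760e-01] n>= 5.83 per row [-0.971  0.    -0.029]
```

View pics/w18.png

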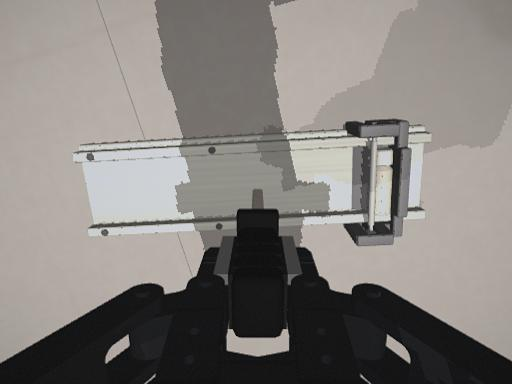

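step_arm(moves="-0.5 0 -0.02 0 0 0 0; -0.8 0 -0.03 0 0 0 0; -0.8 0 -0.03 0 0 0 0; -0.8 0 -0.03 0 0 0 0; -0.8 0 -0.03 0 0 0 0; -0.8 0 -0.03 0 0 0 0; -0.7 0 -0.01 0 0 0 0; -0.4 0 0 0 0 0 0; -0.2 0 0 0 0 0 0; 0 0 0 0 0 0 0; 0 0 0 0 0 0 0; 0 0 0 0 0 0 0")

```text
clock: 22.05
eef_pos: [452.6, -268.0, 140.7]
tool_rot: [-1.57, -0.001, 1.325]
force: [0.4, -0.2, -1.4]
width: 17.5
```

Run:
```python
from h import *
s=ctrl.read_state();p=get_image('wrist')
print(s['clock'],s['eef_pos'],s['tool_rot'],s['force'],s['width'])
rows(s['eef_pos'],[450.85,-272.29,112],s['tool_rot'][2])
A=cv2.resize(p['color'],None,fx=1.5625,fy=1.5625,interpolation=cv2.INTER_CUBIC);cv2.imwrite('pics/w19b.png',A)
```

```text
22.05 [ 452.55105511 -267.98855108  140.70227322] [-1.57017984e+00 -1.23763849e-03  1.32486110e+00] [ 0.43622006 -0.17637362 -1.40412992] 17.49541347756259
tot [-0.092  0.574  0.012] n>= 0.58 per row [-0.092  0.574  0.012]
```

View pics/w19b.png

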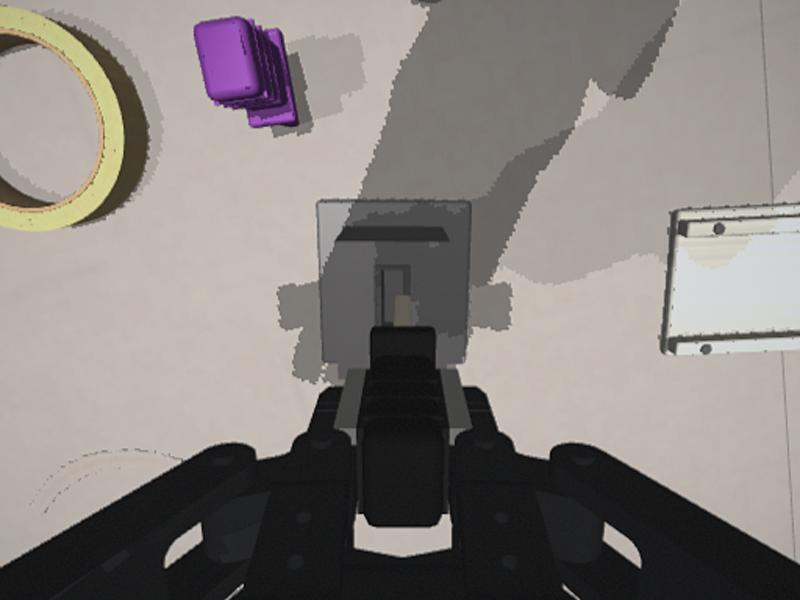

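step_arm(moves="-0.092 0.1 0.012 0 0.03 0 0; 0 0.2 0 0 0 0 0; 0 0.1 0 0 0 0 0; 0 0 0 0 0 0 0; 0 0 0 0 0 0 0; 0 0 0 0 0 0 0")

```text
clock: 22.7
eef_pos: [450.4, -274.3, 121.0]
tool_rot: [-1.571, 0.0, 1.318]
force: [-0.6, -0.1, -0.3]
width: 17.3
```

Run:
```python
from h import *
s=ctrl.read_state();p=get_image('wrist')
print(s['clock'],s['eef_pos'],s['tool_rot'],s['force'],s['width'])
rows(s['eef_pos'],[450.85,-272.29,112],s['tool_rot'][2])
A=cv2.resize(p['color'][120:270,180:340],None,fx=4,fy=4,interpolation=cv2.INTER_CUBIC);cv2.imwrite('pics/w20b.png',A)
```

```text
22.7 [ 450.41849338 -274.29591552  121.01690582] [-1.57096846e+00  1.46130119e-05  1.31839303e+00] [-0.58470642 -0.13313187 -0.28888134] 17.348658728610523
tot [0.041 0.18  0.002] n>= 0.18 per row [0.041 0.18  0.002]
```

View pics/w20b.png

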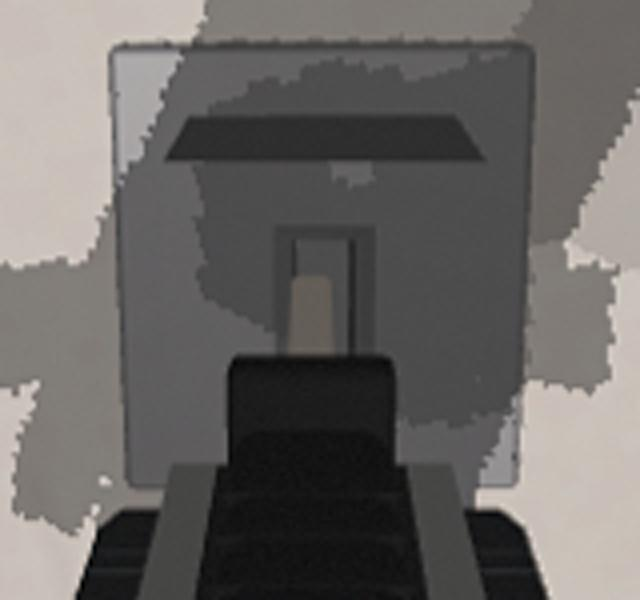

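step_arm(moves="0.041 0.04 0 0 -0.02 0 0; 0 0.04 0 0 0 0 0; 0 0 0 0 0 0 0; 0 0 0 0 0 0 0; 0 0 0 0 0 0 0")

```text
clock: 23.25
eef_pos: [450.8, -272.3, 117.0]
tool_rot: [-1.571, 0.0, 1.321]
force: [0.8, -0.4, -0.8]
width: 17.5
```

Run:
```python
from h import *
s=ctrl.read_state();p=get_image('wrist')
print(s['clock'],s['eef_pos'],s['tool_rot'],s['force'],s['width'])
rows(s['eef_pos'],[450.85,-272.29,71.2],s['tool_rot'][2])
A=cv2.resize(p['color'][120:270,180:340],None,fx=4,fy=4,interpolation=cv2.INTER_CUBIC);cv2.imwrite('pics/w21b.png',A)
```

```text
23.25 [ 450.81439071 -272.31931486  116.96425628] [-1.57079984e+00  4.63807339e-05  1.32076512e+00] [ 0.78046324 -0.43269221 -0.77226538] 17.50068211640149
tot [ 0.001  0.915 -0.001] n>= 0.92 per row [ 0.001  0.915 -0.001]
```

View pics/w21b.png

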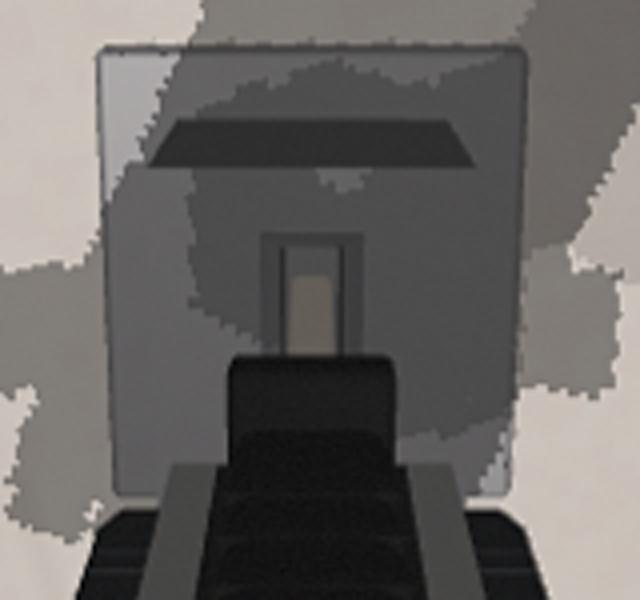

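Blade (col 312) is centred over the slot (col 312). Lower to 87 and check.

step_arm(moves="0 0.1 0 0 0 0 0; 0 0.1 0 0 0 0 0; 0 0.1 0 0 0 0 0; 0 0.1 0 0 0 0 0; 0 0.1 0 0 0 0 0; 0 0.1 0 0 0 0 0; 0 0 0 0 0 0 0; 0 0 0 0 0 0 0")

```text
clock: 24.1
eef_pos: [450.8, -272.3, 86.8]
tool_rot: [-1.571, -0.0, 1.321]
force: [0.4, -0.4, -1.0]
width: 17.2
```

step_arm(moves="0 0.1 0 0 0 0 0; 0 0.1 0 0 0 0 0; 0 0.05 0 0 0 0 0; 0 0 0 0 0 0 0; 0 0 0 0 0 0 0")

```text
clock: 24.6
eef_pos: [450.8, -272.3, 74.3]
tool_rot: [-1.571, 0.0, 1.321]
force: [-0.6, -0.7, -0.5]
width: 17.6
```

step_arm(moves="0 0.03 0 0 0 0 0; 0 0.02 0 0 0 0 0; 0 0 0 0 0 0 0; 0 0 0 0 0 0 0")

```text
clock: 25.0
eef_pos: [450.8, -272.3, 72.0]
tool_rot: [-1.571, -0.0, 1.321]
force: [-0.1, 0.3, -0.2]
width: 17.6
```

step_arm(moves="0 0.02 0 0 0 0 0; 0 0 0 0 0 0 0; 0 0 0 0 0 0 0")

```text
clock: 25.3
eef_pos: [450.9, -272.3, 71.2]
tool_rot: [-1.571, 0.0, 1.321]
force: [-0.6, 1.0, 3.6]
width: 17.3
```

step_arm(moves="0 0.01 0 0 0 0 0; 0 0 0 0 0 0 0.2; 0 0 0 0 0 0 0.4; 0 0 0 0 0 0 0.6; 0 0 0 0 0 0 0.6; 0 0 0 0 0 0 0.6; 0 0 0 0 0 0 0.6")

```text
clock: 26.0
eef_pos: [450.8, -272.2, 70.3]
tool_rot: [-1.571, -0.0, 1.321]
force: [0.2, 0.4, 0.3]
width: 51.3
```

Run:
```python
from h import *
s=ctrl.read_state();p=get_image('wrist')
print(s['clock'],s['eef_pos'],s['tool_rot'],s['force'],s['width'])
save(p,'w22')
```

```text
26.0 [ 450.76268949 -272.24000271   70.3049534 ] [-1.57056764e+00 -4.93780670e-05  1.32079021e+00] [0.20396423 0.37877849 0.29442492] 51.324260599896704
```

View pics/w22.png

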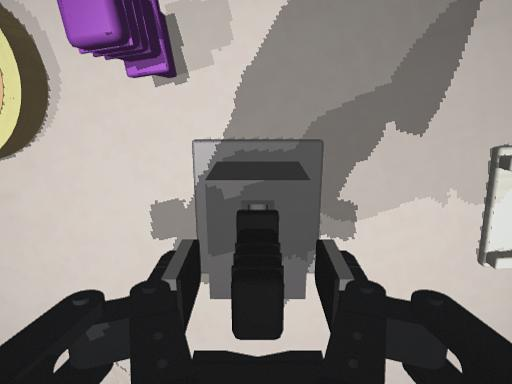

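Released, fingers clear on both sides (cols 199 and 316, handle 232–283). Rise.

step_arm(moves="0 -0.3 0 0 0 0 0.6; 0 -0.6 0 0 0 0 0.6; 0 -0.8 0 0 0 0 0.6; 0 -0.8 0 0 0 0 0.6; 0.5 -0.8 0 0 0 0 0.6; 0.5 0 0.5 0 0 0 0.6; 0 0 0 0 0 0 0.6; 0 0 0 0 0 0 0.6")

```text
clock: 26.85
eef_pos: [438.8, -217.2, 235.6]
tool_rot: [-1.571, 0.0, 1.322]
force: [0.2, 0.1, 1.2]
width: 51.2
```

Run:
```python
from h import *
s=ctrl.read_state();p=get_image('wrist')
print(s['clock'],s['eef_pos'],s['force'],s['width'])
save(p,'w23');
for t in ['paddle','holder','vial_mid']:
    print(t,[(np.round(d['position'],1),round(d['conf'],2)) for d in nets.place_of(p,t)][:3])
p=get_image('side')
for t in ['paddle','holder','vial_mid','jar','cup']:
    print(t,[(np.round(d['position'],1),round(d['conf'],2)) for d in nets.place_of(p,t)][:3])
B=cv2.resize(p['color'][170:300,180:300],None,fx=4,fy=4,interpolation=cv2.INTER_CUBIC)
cv2.imwrite('pics/side23.png',np.clip(B*1.5,0,255).astype(np.uint8))
```

```text
26.85 [ 438.7755784  -217.18238359  235.63599256] [0.18407067 0.0703891  1.15333605] 51.229901199741896
paddle [(array([ 340.9, -297.2,   -1.6]), 0.98), (array([ 455.8, -273.7,   16.7]), 0.81)]
holder [(array([ 453.3, -272.6,    2.3]), 0.71)]
vial_mid []
paddle [(array([ 349.3, -302.1,   -5.9]), 0.79), (array([ 451.1, -274.3,   18.8]), 0.58)]
holder [(array([ 453.9, -270.8,    0.5]), 0.57), (array([536.2, 104. ,  15. ]), 0.23)]
vial_mid [(array([536.5, 101.7,  13.8]), 0.45)]
jar [(array([726. , -80.6,  -7.5]), 0.76)]
cup [(array([425.4, 294.9,   4.5]), 0.59)]
```

View pics/w23.png

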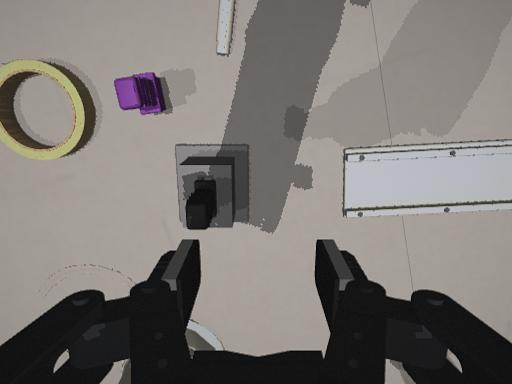

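View pics/side23.png

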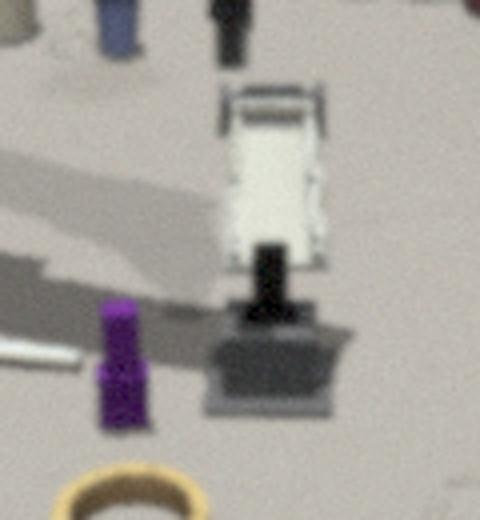

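```bash
python3 -c "
from h import *
print(ctrl.finish_job())"
```

```text
the job is handed in; nothing more can be done
None
```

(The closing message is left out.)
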